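# Fit the T handle to the wax melter's drain valve and shut it

## Task

The wax melter is about to be refilled, but its drain valve was left open and its T handle taken off. Push the T handle fully home on the slanted square valve stem, then use it to turn the valve clockwise until it is shut, and leave the handle on the stem. Do not disturb the tin under the spout, the tape roll or the matchbox.

Things in the scene. Friction and masses are not known exactly. Their poses are not given: they have to be found in the camera images.
- handle_grip (a point): Middle of the wing of the loose T handle (bare aluminium, 160 g, 64 mm tall), which starts standing on the table: round hub below (37 mm diameter, 33 mm high), above it a flat upright wing 83 mm long, 12 mm thick (two end posts: 16 mm). The point is 50 mm above the hub's underside, 14 mm below the top. z: up out of the wing's top, x: along the wing, y: across its thickness.
- handle_foot (a point): Centre of the mouth of the handle's blind square bore, in the plane of the hub's underside, 50 mm below handle_grip on the handle's axis; same axes. The bore is 15.6 mm across flats and 26 mm deep, its flats square to x and y.
- stem_seat (a point): Foot of the valve's square stem, on its axis in the plane of the shoulder (collar, 38 mm diameter) where the hub rests, 191 mm above the table. z: along the stem to its free end, leaning 35 degrees from vertical, away from the tank; x, y: square to the stem's flats, turning with it. With the handle home handle_foot lies here, z axes parallel; any of the four quarter turns fits.
- stem_tip (a point): Free end of the square stem (dark steel, 14 mm across flats, the last 4 mm tapering to 9 mm), 24 mm along z from stem_seat; same axes.
- melter: The fixed wax melter: round steel tank (152 mm diameter, on three legs, lid knob 340 mm up) with the drain valve in front. Origin on the table under the valve; tank axis 165 mm from it along +x. Brass pipe 150 mm up along x, its downward spout at x = -76 mm, mouth 116 mm up.
- valve (a joint): Turning angle of the stem, rad: 0 = shut (a stop), 1.5 = fully open (a stop). Looking down onto the stem's free end it grows counter-clockwise, so clockwise shuts. It stays where it is left and takes about 0.1 N m to turn. The bore has some 7 degrees of play either way on the stem.
- drip_tin: Steel tin with set wax, 70 mm diameter, 86 mm tall, standing loose on the table under the valve's spout, on the robot's side of the stem; origin at the centre of its underside, z up. To be left alone.
- tape: Roll of brown packing tape lying flat, 96 mm diameter, 48 mm tall, loose; origin at the centre of its underside. To be left alone.
- matchbox: Matchbox lying flat, 37 x 50 x 15 mm, loose; origin at the centre of its underside. To be left alone.
Mind the look-alikes: they are no part of the job. What is shaped like the part that bears handle_grip but black, green or pink is not meant.

How it is judged:
By the outcome, as a careful person would: the job done as asked, in the order asked, and still so for the second after the job is handed in, with the robot touching nothing.
It also fails if it takes over 51 s, if anything falls off the work surface, if the arm or the gripper's body presses on something with over 40 N, if the wrist force passes 120 N, or if a joint passes its speed limit or range.

## Robot

A 7-joint arm with a two-finger parallel gripper is mounted at the origin on the work surface; the furniture and walls round the work are solid. World frame = base frame: x ahead of the robot, y to its left, z up, the work surface at z = 0. Lengths are in m, angles in rad, forces in N, time in s.
With the tool pointing down it reaches from about 0.4 to 0.875 m from the base axis. Payload 6.5 kg.
Tool frame: the origin (TCP) lies midway between the tips of the shut fingers; the grasp point (between the pads) lies 19 mm behind it (r.grasp_offset is the distance from the TCP to the grasp point, in m); y points along the fingers, x is the direction in which the jaws open and shut, and the axes are right-handed (so a half turn about y gives the same grasp; the last joint's range is limited). The gripper opens to 85 mm and grips with 20 to 120 N. Pads are 22 mm wide; open, the fingers measure 114 mm over their backs; the gripper's body (76 mm by 85 mm) begins 54 mm behind the grasp point. The pads swing forward as they close: fully open they stand 13 mm farther back than shut.
Start: joints at [-1.35, 0.536, -0.004, 1.538, 0.003, 1.067, -0.071], TCP at [0.184, 0.623, 0.231] pointing down, gripper open.
Joint ranges: [-2.7, 2.7], [-0.37, 2.16], [-1.27, 1.26], [0.24, 2.4], [-1.31, 4.45], [0.19, 1.91], [-2.76, 2.76]. Speed limits (rad/s): [2.39, 2.39, 3.14, 3.14, 3.14, 3.14, 3.14].

## Interface

Orientations are given as a unit quaternion [x, y, z, w].
In Python, from rig import r gives the robot as it stands.
- The arm moves only by the shell command python3 -m jog 'ROWS' [FORCE]. ROWS is JSON, a list that holds one entry, the list of rows, each a list of 7 numbers: the shift along the world's x, y, z in m, then the turn, a rotation vector about the world's x, y, z in rad, then the closure in counts, from 0 (fully open) to 255 (shut). A call has 1 to 20 rows; each row is the pose to reach, as a shift and turn from the pose commanded when the call began; what a row does not reach only later rows make up. A row lasts 1/8 s, in which the tool goes at most 62.5 mm and 10.7 degrees, less where a joint would pass 70% of its speed; a pose out of reach is approached as far as the arm can. A call with a gripper value outside its range is refused whole. The fingers move at their own pace and stop on an object; FORCE is the grip in N (left out, the last holds). Time passes only in rows, so rows that repeat a pose let the fingers close. It gives the time, the measured TCP pose, the force and the opening at its end, in the units of the state.
- r.sense(): the state, without advancing time (a new reading comes with each control period).
- r.camera(name): name is "scene" or "top" or "wrist"; returns the picture (420x560x3 uint8, red, green, blue); there is no depth.
- r.calibration(name): a dict with "K" (3x3 intrinsics, pixels), "rvec" (rotation vector, rad) and "tvec" (3), from world to camera coordinates, as OpenCV has them. Camera axes: x right, y down, z forward; pixel columns grow to the right and rows downward; lengths in m; the calibration is good to about 2 mm. A picture is of the moment at which its call begins: read the wrist's pose just before it. calibration takes no time and is no camera call; for the wrist camera it gives the pose at the moment of the call.
- r.hand_in(): hands the job in, once; it reports no verdict.
The state is a dict: "time": time; "joints": joint angles; "joint_velocities": joint speeds; "joint_efforts": joint torques, N m; "tool_pos": TCP position; "tcp_rot": TCP orientation; "contact_force": force on the tool from outside, world axes, zero at the start; "wrist_torque": the same for the moment, N m; "gripper_width": finger opening in m.
Only numpy, scipy, OpenCV 4.12 (cv2) and the standard library are available. Lean on these libraries where they do the work, as an engineer would, in place of code of your own. Each camera call takes 0.05 s, during which the arm holds its last target. There are 200 camera calls.

## Working session

There is one attempt and no reset: what is moved stays moved. The work goes in short steps, Python scripts to look and compute and a shell command to move; the robot and the scene stay as the last step left them, time stands still between calls to the robot, and variables do not carry over. Pictures are saved under pics/ and viewed, about 8 in all and at most 12, crops included, and the job is handed in when it is done.

```bash
ls; mkdir -p pics
cat > h.py <<'E'
import numpy as np, cv2
from rig import r
from scipy.spatial.transform import Rotation as R
def cal(n):
    c=r.calibration(n); M,_=cv2.Rodrigues(np.array(c["rvec"],float)); return np.array(c["K"]),M,np.array(c["tvec"],float).ravel()
def ray(c,uv):
    K,M,t=c; d=M.T@np.linalg.inv(K)@np.array([uv[0],uv[1],1.]); return -M.T@t,d/np.linalg.norm(d)
def onz(c,uv,z):
    o,d=ray(c,uv); return o+d*(z-o[2])/d[2]
def proj(c,p):
    K,M,t=c; q=K@(M@np.array(p,float)+t); return q[:2]/q[2]
def tri(rs):
    A=sum(np.eye(3)-np.outer(d,d) for o,d in rs); b=sum((np.eye(3)-np.outer(d,d))@o for o,d in rs); return np.linalg.solve(A,b)
def save(n,f,im=None):
    im=r.camera(n) if im is None else im; cv2.imwrite("pics/"+f,im[:,:,::-1]); return im
E
python3 - <<'E'
from h import *
print(r.sense())
a=save("scene","s0.png");b=save("top","t0.png")
for n in("scene","top"):
    c=cal(n);print(n,c[0].tolist(),-c[1].T@c[2],c[1].tolist())
E
```

```text
pics
{'time': 0.0, 'joints': array([-1.35019205,  0.53716777, -0.00442427,  1.53887309,  0.0025671 ,
        1.06730049, -0.0711992 ]), 'joint_velocities': array([-0.0010944 , -0.00094092,  0.00077695,  0.00057601,  0.00094305,
       -0.00099308, -0.00052898]), 'joint_efforts': array([-1.12507983e-03, -5.83411360e+01,  1.04827680e+00, -2.59099782e+01,
        1.23438786e-02,  9.67677974e-03,  2.56699690e-05]), 'tool_pos': array([0.18371518, 0.62283605, 0.23041219]), 'tcp_rot': array([ 0.56671219,  0.42295453, -0.42389472, -0.56591521]), 'contact_force': array([ 0.90808988,  0.11502185, -0.12679986]), 'wrist_torque': array([-0.02361123,  0.03181191,  0.03010524]), 'gripper_width': 0.08528661692290922}
scene [[512.2701581025191, 0.0, 282.5048276039691], [0.0, 512.2701581025191, 203.7418457809321], [0.0, 0.0, 1.0]] [ 1.41531427 -0.86935597  1.17040523] [[0.6489103428295759, 0.760675746449322, 0.016963953919120756], [0.5007738302255668, -0.4101974183268561, -0.7622097145531522], [-0.5728358734664045, 0.5031008713585668, -0.6471078544634058]]
top [[432.91698963044627, 0.0, 267.12878368526225], [0.0, 432.91698963044627, 213.0423722067001], [0.0, 0.0, 1.0]] [ 0.32748504 -0.07751106  1.19213493] [[0.002630999104317855, -0.9998601557726564, -0.01651504592764856], [-0.9836236997142657, 0.00038871276859453463, -0.18023392095497354], [0.18021513589078247, 0.016718785860904903, -0.9834851229150362]]
```

View pics/s0.png

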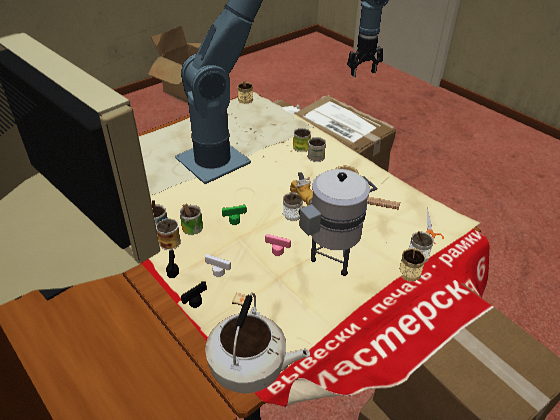

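View pics/t0.png

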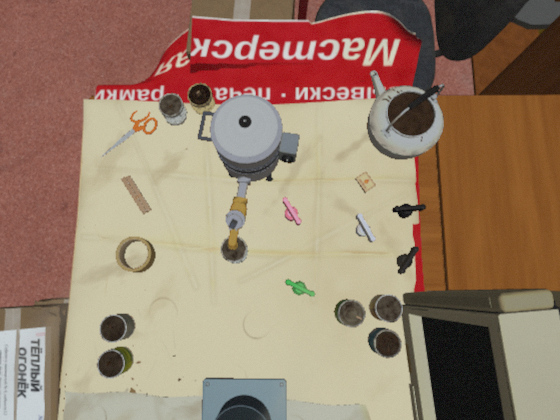

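The scene shows the lone bare-aluminium T handle at about (217,265) in scene and (365,228) in top. The look-alikes in top are black (405,210) and (407,260), green (300,288) and pink (291,211). I take the aluminium one because the colour fits, and will confirm it in a crop together with the valve.

Run:
```python
from h import *
a=cv2.imread("pics/s0.png");b=cv2.imread("pics/t0.png")
def crop(im,x,y,w,h,W,H): return cv2.resize(im[y:y+h,x:x+w],(W,H),interpolation=cv2.INTER_CUBIC)
L=np.vstack([crop(b,335,200,60,50,360,300),crop(a,192,245,60,50,360,300)])
Rr=np.vstack([crop(b,205,170,73,100,438,600)])
cv2.imwrite("pics/c1.png",np.hstack([L,Rr]))
c=cal("top");s=cal("scene")
for n,uv,z in(("handle",(365,228),.05),("tin",(234,249),.086),("tape",(135,254),.048),("match",(365,182),.015),("knob",(245,121),.34)):print(n,onz(c,uv,z))
# aluminium mask
for im,cc,box in((b,c,(345,205,40,45)),(a,s,(195,248,45,35))):
    x,y,w,h=box;p=im[y:y+h,x:x+w].astype(int);hsv=cv2.cvtColor(p.astype(np.uint8),cv2.COLOR_BGR2HSV)
    m=((hsv[...,1]<45)&(hsv[...,2]>60)).astype(np.uint8);print(m.sum(),"\n".join("".join(".#"[v] for v in q) for q in m))
```

```text
handle [ 0.49628526 -0.3181485   0.05      ]
tin [0.43654105 0.02594311 0.086     ]
tape [0.42673147 0.29247367 0.048     ]
match [ 0.63115285 -0.33044755  0.015     ]
knob [ 0.67869836 -0.01637989  0.34      ]
303 ........................................
........................................
........................................
........................................
........................................
........................................
........................................
........................................
.............####.......................
............######......................
............######......................
...........#######......................
...........########.....................
............#######.....................
............########....................
............#########...................
.............########...................
..............########..................
...............########.................
.#...........###########................
............#############...............
............############
[... 1873 characters left out ...]
#.........
..................#################..........
..................###########...###..........
..................############...............
..................############...............
..................############...............
..................############...............
..................###########................
...................#########.................
.....................#####...................
.............................................
.............................................
.............................................
.............................................
.............................................
.............................................
```

View pics/c1.png

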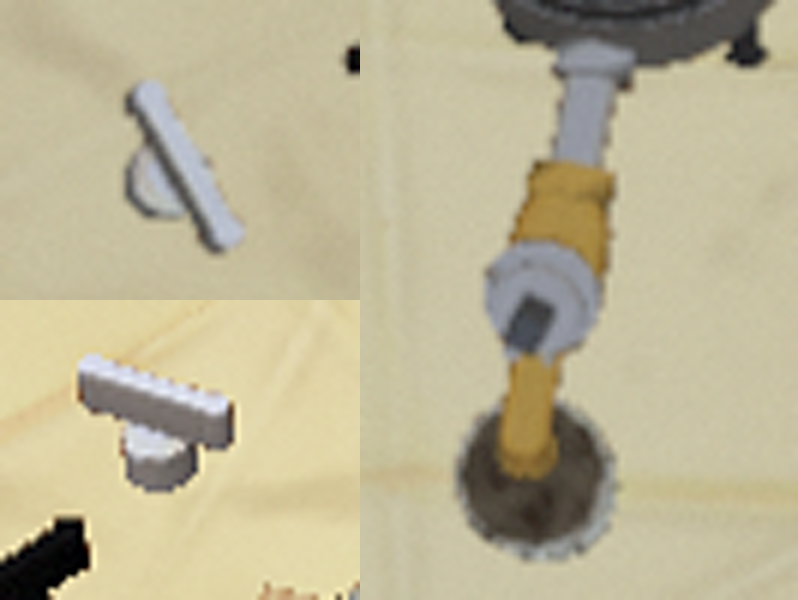

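Crop confirms the bare-aluminium handle (top crop: wing ends ≈(359.7,215) and (373.7,240) full-image px); collar ≈(235.5,219.7), dark stem leaning toward the robot. Next: geometry and a wrist look at the stem on the way.

Run:
```python
from h import *
np.set_printoptions(precision=4,suppress=True)
c=cal("top");s=cal("scene")
e=[onz(c,p,.064) for p in((359.7,215.),(373.7,240.))];print("wing top",e,(e[0]+e[1])/2,np.linalg.norm(e[0]-e[1]),np.degrees(np.arctan2(*(e[0]-e[1])[1::-1])))
e=[onz(s,(192+u/6,245+v/6),.064) for u,v in((92,365),(220,402))];print("scene",e,(e[0]+e[1])/2,np.linalg.norm(e[0]-e[1]))
print("tin",onz(c,(205+175/6,170+480/6),.086),"collar",onz(c,(235.5,219.7),.191))
st=r.sense();M=R.from_quat(st["tcp_rot"]).as_matrix();print("tool axes cols\n",M)
w=cal("wrist");print("cam in tool",M.T@(-w[1].T@w[2]-st["tool_pos"]),"\ncam axes in tool rows\n",w[1]@M,w[0])
```

```text
wing top [array([ 0.5289, -0.3026,  0.064 ]), array([ 0.4626, -0.3366,  0.064 ])] [ 0.4957 -0.3196  0.064 ] 0.07449640057738804 27.181717911822613
scene [array([ 0.6309, -0.4418,  0.064 ]), array([ 0.6842, -0.4097,  0.064 ])] [ 0.6576 -0.4258  0.064 ] 0.06224042646880551
tin [0.434  0.0255 0.086 ] collar [0.4951 0.0137 0.191 ]
tool axes cols
 [[ 0.2827 -0.0003 -0.9592]
 [ 0.9592 -0.0016  0.2827]
 [-0.0016 -1.     -0.0001]]
cam in tool [-0.0006 -0.1429  0.0674] 
cam axes in tool rows
 [[ 1.      0.0005 -0.0009]
 [-0.0007 -0.265  -0.9643]
 [-0.0007  0.9643 -0.265 ]] [[330.1495   0.     278.5107]
 [  0.     330.1495 210.9034]
 [  0.       0.       1.    ]]
```

```bash
cat >> h.py <<'E'
np.set_printoptions(precision=4,suppress=True)
def mk(n,zt):
    y=-n/np.linalg.norm(n); z=zt-y*(zt@y); z/=np.linalg.norm(z); return np.column_stack([np.cross(y,z),y,z])
def delta(p,M1):
    st=r.sense(); M=R.from_quat(st["tcp_rot"]).as_matrix(); return p-st["tool_pos"],R.from_matrix(M1@M.T).as_rotvec()
psi=np.radians(-9.5); ex=np.array([np.cos(psi),np.sin(psi),0]); n=np.cos(np.radians(35))*np.array([0,0,1])-np.sin(np.radians(35))*ex
E
python3 - <<'E'
from h import *
s=cal("scene");e=[onz(s,p,.064) for p in((207.3,255.8),(228.7,262.))];print(e,(e[0]+e[1])/2,np.linalg.norm(e[0]-e[1]))
S=np.array([.4951,.0137,.191]);print(n,delta(S+n*.114,mk(n,np.array([-ex[0],-ex[1],0]))))
E
```

```text
[array([ 0.4761, -0.3371,  0.064 ]), array([ 0.5368, -0.303 ,  0.064 ])] [ 0.5065 -0.32    0.064 ] 0.0697127027433963
[-0.5657  0.0947  0.8192] (array([ 0.2469, -0.5984,  0.0539]), array([-0.1355, -0.5959,  0.1176]))
```

```bash
python3 -m jog '[[[0.02,-0.05,0.03,0,0,0,0],[0.04,-0.1,0.06,0,0,0,0],[0.06,-0.15,0.08,0,0,0,0],[0.085,-0.205,0.08,0,0,0,0],[0.11,-0.26,0.08,0,0,0,0],[0.135,-0.32,0.08,-0.027,-0.12,0.024,0],[0.16,-0.375,0.07,-0.054,-0.24,0.047,0],[0.18,-0.43,0.06,-0.081,-0.36,0.07,0],[0.205,-0.49,0.054,-0.108,-0.477,0.094,0],[0.227,-0.545,0.054,-0.1355,-0.596,0.1176,0],[0.247,-0.598,0.054,-0.1355,-0.596,0.1176,0],[0.247,-0.598,0.054,-0.1355,-0.596,0.1176,0],[0.247,-0.598,0.054,-0.1355,-0.596,0.1176,0]]]'
python3 - <<'E'
from h import *
st=r.sense();print(st["tool_pos"],st["joints"],st["time"])
w=cal("wrist");im=save("wrist","w1.png")
S=np.array([.4951,.0137,.191]);print(proj(w,S),proj(w,S+.024*n))
np.savez("w1.npz",K=w[0],M=w[1],t=w[2])
u,v=proj(w,S+.012*n).astype(int)
cr=im[max(v-65,0):v+65,u-65:u+65];print(u-65,max(v-65,0),cr.shape)
big=cv2.resize(cr,(560,int(560*cr.shape[0]/cr.shape[1])),interpolation=cv2.INTER_CUBIC)
save("","c2.png",big)
E
```

```text
time: 1.72
tool_pos: [0.3942, 0.1065, 0.3022]
tcp_rot: [0.65, 0.575, -0.301, -0.396]
contact_force: [0.1, 0.3, 1.1]
gripper_width: 0.0854
[0.3942 0.1065 0.3022] [-0.0971 -0.2377 -0.4585  2.3836  0.3751  0.5592  0.5476] 1.725
[191.9715 243.4008] [186.4222 251.1613]
124 182 (130, 130, 3)
```

View pics/c2.png

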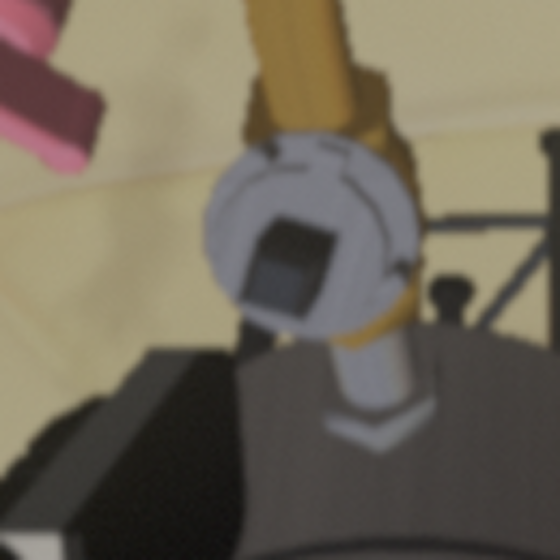

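The wrist crop shows the square stem on its collar (collar centre ≈ crop (310,235)), flats rotated ~13° in the image; the arm ran into its elbow limit before reaching the target. I test whether the pose closer in is reachable.

Run:
```python
from h import *
S=np.array([.4951,.0137,.191])
print(delta(S+n*.085,mk(n,np.array([-ex[0],-ex[1],0]))))
# collar & tip estimates from w1
d=np.load("w1.npz");c=(d["K"],d["M"],d["t"]);k=130/560
f=lambda u,v:(124+u*k,182+v*k)
print("collar",onz(c,f(311,232),.191))
T=S+.024*n
def onp(uv):
    o,q=ray(c,uv);return o+q*((T-o)@n)/(q@n)
ey=np.array([-ex[1],ex[0],0]);fx=np.cross(ey,n)
P=[onp(f(*p)) for p in((258,258),(322,270),(305,318),(245,300))]
for p in P: print(p,[(p-T)@fx,(p-T)@ey])
```

```text
(array([ 0.052 , -0.081 , -0.0416]), array([-0.0759, -0.0673, -0.0006]))
collar [0.4855 0.0212 0.191 ]
[0.4744 0.0157 0.2058] [np.float64(-0.008466999923719453), np.float64(-0.0014598775900919155)]
[0.479  0.0276 0.2076] [np.float64(-0.005337873156722307), np.float64(0.011076020968521201)]
[0.4864 0.0221 0.2133] [np.float64(0.004608422737211432), np.float64(0.006879827602029114)]
[0.4809 0.0112 0.2108] [np.float64(0.00019661416924066636), np.float64(-0.00480317441089253)]
```

```bash
python3 -m jog '[[[0.026,-0.04,-0.01,-0.076,-0.067,0,0],[0.052,-0.081,-0.035,-0.076,-0.067,0,0],[0.052,-0.081,-0.04,-0.076,-0.067,0,0],[0.052,-0.081,-0.04,-0.076,-0.067,0,0],[0.052,-0.081,-0.04,-0.076,-0.067,0,0],[0.052,-0.081,-0.04,-0.076,-0.067,0,0]]]'
python3 - <<'E'
from h import *
st=r.sense();print(st["tool_pos"],st["joints"],st["time"])
S=np.array([.49,.0175,.191]);print(delta(S+n*.085,mk(n,np.array([-ex[0],-ex[1],0]))))
w=cal("wrist");im=save("wrist","w2.png")
print(proj(w,S),proj(w,S+.024*n))
np.savez("w2.npz",K=w[0],M=w[1],t=w[2])
u,v=proj(w,S+.012*n).astype(int);x0=min(max(u-65,0),430);y0=min(max(v-65,0),290)
cr=im[y0:y0+130,x0:x0+130];print(x0,y0)
save("","c3.png",cv2.resize(cr,(560,560),interpolation=cv2.INTER_CUBIC))
E
```

```text
time: 2.52
tool_pos: [0.4514, 0.0265, 0.2657]
tcp_rot: [0.674, 0.574, -0.302, -0.354]
contact_force: [-2.8, 13.1, -7.6]
gripper_width: 0.0855
[0.4514 0.0265 0.2657] [ 1.0698 -0.1782 -1.2683  2.3954  0.227   0.2444  0.9636] 2.525
(array([-0.0095, -0.001 , -0.005 ]), array([-0.0007, -0.0082, -0.0063]))
[275.81  204.354] [275.5933 213.2834]
210 143
```

View pics/c3.png

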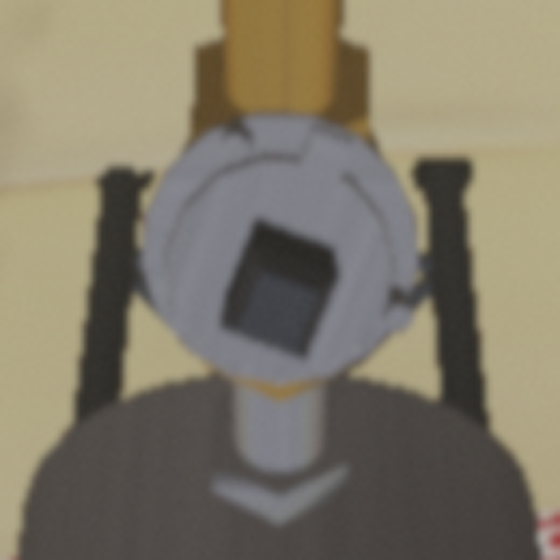

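Wrist view: collar centre ≈ crop (279,248), stem tip face ≈ (280,305), flats turned ≈22° clockwise in the image. I refit numerically with the arm at rest.

```bash
cat > fit.py <<'E'
from h import *
im=r.camera("wrist")
st=r.sense();print(st["tool_pos"],st["joints"],st["time"],st["contact_force"],np.abs(st["joint_velocities"]).max())
w=cal("wrist");im=r.camera("wrist");np.savez("w3.npz",K=w[0],M=w[1],t=w[2],im=im)
x0,y0=210,143;p=im[y0:y0+130,x0:x0+130]
hsv=cv2.cvtColor(p,cv2.COLOR_RGB2HSV);print(p[45,65],p[70,64],p[62,70],p[10,10],p[110,30])
g=p.astype(int)
m=((g[...,2]>=g[...,0]-2)&(g.mean(2)>100)).astype(np.uint8)
m[92:]=0
cs,_=cv2.findContours(m,cv2.RETR_EXTERNAL,cv2.CHAIN_APPROX_NONE);k=max(cs,key=cv2.contourArea);k=cv2.convexHull(k)
print("collar",cv2.fitEllipse(k),cv2.boundingRect(k))
cc=cv2.fitEllipse(k)[0];cu=(cc[0]+x0,cc[1]+y0);print(cu,"seat",onz(w,cu,.191))
d=((g.mean(2)<85)).astype(np.uint8);d[:45]=0;d[90:]=0;d[:,:45]=0;d[:,85:]=0
print("\n".join("".join(".#"[v] for v in q[45:85]) for q in d[45:90]))
E
python3 fit.py
```

```text
[0.4513 0.0244 0.2657] [ 1.0703 -0.1782 -1.2646  2.3955  0.2276  0.2455  0.9624] 2.625 [-0.4243  0.3177 -0.2156] 0.0844688648207641
[130 131 138] [66 67 73] [47 47 44] [175 165 132] [82 78 73]
collar ((67.77674102783203, 57.37690353393555), (60.86072540283203, 63.771522521972656), 98.2750015258789) (36, 27, 64, 61)
(277.77674102783203, 200.37690353393555) seat [0.4859 0.0173 0.191 ]
........................................
........................................
........................................
........................................
........................................
........................................
..................##....................
.................######.................
.................########...............
................############............
................###############.........
...............##################.......
...............####################.....
...............#####################....
..............######################....
..............######################....
.............#######################....
.............####
[... 430 characters left out ...]
...
..........#######################.......
..........######################........
..........######################........
.............###################........
................###############.........
..................#############.........
.....................#########..........
........................######..........
..........................###...........
........................................
........................................
........................................
........................................
.....................................#..
.......##...........................###.
......####........................######
.##########.......................######
```

```bash
cat >> h.py <<'E'
S=np.array([.487,.0165,.191]); M0=mk(n,np.array([-ex[0],-ex[1],0]))
M1=R.from_rotvec(n*np.radians(67.5)).as_matrix()@M0
def down(h): h=np.radians(h); return mk(np.array([0,0,1.]),np.array([np.cos(h),np.sin(h),0]))
E
python3 - <<'E'
from h import *
print(M0,M1,down(207.5))
print(delta(np.array([.50,-.32,.17]),down(207.5)))
E
```

```text
[[ 0.165   0.5657 -0.8079]
 [ 0.9863 -0.0947  0.1352]
 [-0.     -0.8192 -0.5736]] [[-0.6833  0.5657 -0.4617]
 [ 0.5023 -0.0947 -0.8595]
 [-0.5299 -0.8192 -0.2195]] [[-0.4617 -0.     -0.887 ]
 [ 0.887  -0.     -0.4617]
 [ 0.     -1.      0.    ]]
(array([ 0.0488, -0.3461, -0.0958]), array([-0.0965,  0.6047,  0.6213]))
```

```bash
python3 -m jog '[[[0,-0.05,0.01,0,0,0,0],[0.01,-0.1,0.01,-0.019,0.12,0.124,0],[0.02,-0.15,0,-0.039,0.24,0.25,0],[0.03,-0.21,-0.02,-0.058,0.363,0.373,0],[0.04,-0.26,-0.04,-0.077,0.484,0.5,0],[0.049,-0.31,-0.07,-0.0965,0.605,0.621,0],[0.049,-0.346,-0.096,-0.0965,0.605,0.621,0],[0.049,-0.346,-0.096,-0.0965,0.605,0.621,0],[0.049,-0.346,-0.096,-0.0965,0.605,0.621,0],[0.049,-0.346,-0.096,-0.0965,0.605,0.621,0]]]'
python3 - <<'E'
from h import *
st=r.sense();print(st["joints"],np.abs(st["joint_velocities"]).max())
w=cal("wrist");im=r.camera("wrist");save("","w4.png",im);np.savez("w4.npz",K=w[0],M=w[1],t=w[2],im=im)
print(proj(w,[.5,-.32,.064]))
u,v=proj(w,[.5,-.32,.064]).astype(int);x0,y0=u-80,max(v-80,0);x0=min(max(x0,0),400);y0=min(y0,260)
cr=im[y0:y0+160,x0:x0+160];print(x0,y0);save("","c4.png",cv2.resize(cr,(560,560),interpolation=cv2.INTER_CUBIC))
E
```

```text
time: 3.92
tool_pos: [0.5016, -0.3169, 0.1712]
tcp_rot: [0.365, 0.606, -0.605, -0.365]
contact_force: [1.3, 0.3, -0.1]
gripper_width: 0.0853
[ 0.8063  0.5493 -0.4341  1.7261  0.2769  0.9264  2.317 ] 0.015160398669162772
[276.3111 206.0653]
196 126
```

View pics/c4.png

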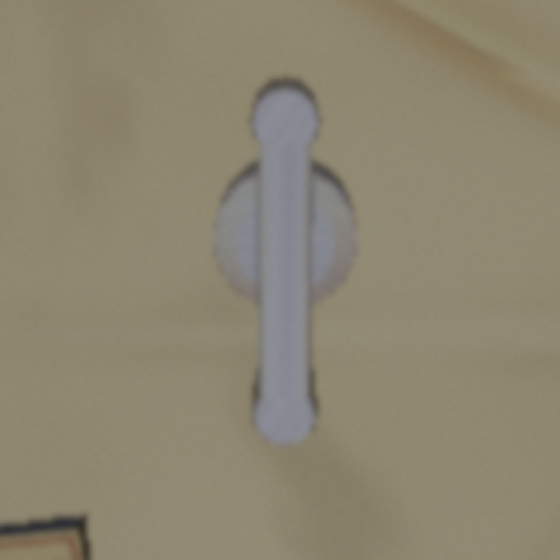

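Wrist crop: aluminium handle, wing upright in image, end posts at crop (285,120) and (285,412), hub centre ≈ (285,235). Well aligned with the jaws.

Run:
```python
from h import *
d=np.load("w4.npz");c=(d["K"],d["M"],d["t"]);k=160/560
a,b=[onz(c,(196+u*k,126+v*k),.064) for u,v in((285.5,120),(285.5,412))]
print(a,b,(a+b)/2,np.linalg.norm(a-b),np.degrees(np.arctan2(*(a-b)[1::-1])), "hub",onz(c,(196+285*k,126+237*k),.033))
h=np.degrees(np.arctan2(*(b-a)[1::-1]));p=(a+b)/2;p[2]=.040
print(h,delta(p,down(h%360 if abs(h%360-207)<60 else (h+180)%360)))
```

```text
[ 0.468  -0.3357  0.064 ] [ 0.5274 -0.3045  0.064 ] [ 0.4977 -0.3201  0.064 ] 0.06706393285360247 -152.28340983229813 hub [ 0.497  -0.3207  0.033 ]
27.71659016770188 (array([-0.0038, -0.0028, -0.1313]), array([-0.0003,  0.0013, -0.001 ]))
```

```bash
python3 -m jog '[[[-0.004,-0.003,-0.05,0,0,0,0],[-0.004,-0.003,-0.1,0,0,0,0],[-0.004,-0.003,-0.131,0,0,0,0],[-0.004,-0.003,-0.131,0,0,0,0],[-0.004,-0.003,-0.131,0,0,0,255],[-0.004,-0.003,-0.131,0,0,0,255],[-0.004,-0.003,-0.131,0,0,0,255],[-0.004,-0.003,-0.131,0,0,0,255],[-0.004,-0.003,-0.131,0,0,0,255]]]' 70
python3 - <<'E'
from h import *
st=r.sense();print(st["tool_pos"],st["joints"],st["contact_force"],st["wrist_torque"])
E
```

```text
time: 5.1
tool_pos: [0.4968, -0.3221, 0.0396]
tcp_rot: [0.366, 0.605, -0.604, -0.366]
contact_force: [-1.8, 0.5, 6.1]
gripper_width: 0.011
[ 0.4968 -0.3221  0.0396] [ 0.7625  0.732  -0.3599  1.7874  0.3768  0.6904  2.2462] [-1.7818  0.5487  6.0933] [ 0.0652  0.2604 -0.0136]
```

```bash
cat >> h.py <<'E'
ft=np.array([0,.0396,-.0017])
E
python3 - <<'E'
from h import *
print(delta(S+.044*n-M1@ft,M1))
E
```

```text
(array([-0.0578,  0.3451,  0.2195]), array([-0.2592, -0.5612,  0.5132]))
```

```bash
python3 -m jog '[[[0,0,0.05,0,0,0,255],[-0.01,0,0.11,0,0,0,255],[-0.03,0.01,0.17,0,0,0,255],[-0.06,0.03,0.22,-0.05,-0.11,0.1,255],[-0.09,0.07,0.24,-0.1,-0.22,0.2,255],[-0.09,0.12,0.24,-0.15,-0.33,0.3,255],[-0.09,0.17,0.24,-0.2,-0.44,0.4,255],[-0.08,0.22,0.235,-0.2592,-0.5612,0.5132,255],[-0.075,0.27,0.23,-0.2592,-0.5612,0.5132,255],[-0.065,0.31,0.225,-0.2592,-0.5612,0.5132,255],[-0.058,0.345,0.2195,-0.2592,-0.5612,0.5132,255],[-0.058,0.345,0.2195,-0.2592,-0.5612,0.5132,255],[-0.058,0.345,0.2195,-0.2592,-0.5612,0.5132,255],[-0.058,0.345,0.2195,-0.2592,-0.5612,0.5132,255]]]'
cat > look.py <<'E'
import sys
from h import *
st=r.sense();print(st["tool_pos"],st["joints"],st["contact_force"],np.abs(st["joint_velocities"]).max())
print(delta(S+.044*n-M1@ft,M1))
w=cal("wrist");im=r.camera("wrist")
print([proj(w,S+k*n) for k in(0,.024)], "foot",proj(w,st["tool_pos"]+R.from_quat(st["tcp_rot"]).apply(ft)))
t=r.camera("top");s=r.camera("scene");cs=cal("scene")
u,v=proj(cs,S+.02*n).astype(int);ct=cal("top");a,b=proj(ct,S+.02*n).astype(int)
A=cv2.resize(im,(400,300));g=lambda i,u,v:cv2.resize(i[v-30:v+30,u-40:u+40],(400,300),interpolation=cv2.INTER_CUBIC)
save("",sys.argv[1],np.hstack([cv2.resize(im[110:320,140:420],(400,300)),np.zeros((300,0,3),np.uint8),g(t,a,b)]))
save("","sc_"+sys.argv[1],g(s,u,v));save("","full_"+sys.argv[1],im);print(u,v,a,b)
E
python3 look.py l1.png
```

```text
time: 6.85
tool_pos: [0.4484, 0.0247, 0.2663]
tcp_rot: [0.394, 0.671, -0.628, 0.021]
contact_force: [0.2, 0.5, -2.5]
gripper_width: 0.0108
[0.4484 0.0247 0.2663] [ 1.0786 -0.1975 -1.2669  2.3956  0.1544  0.2523  2.2071] [ 0.1919  0.4641 -2.4574] 0.05519491982588694
(array([-0.0095, -0.0018, -0.0071]), array([ 0.002 , -0.0132,  0.002 ]))
[array([290.5958, 211.3685]), array([292.2773, 220.9298])] foot [278.6107 242.5099]
298 171 232 226
```

View pics/l1.png

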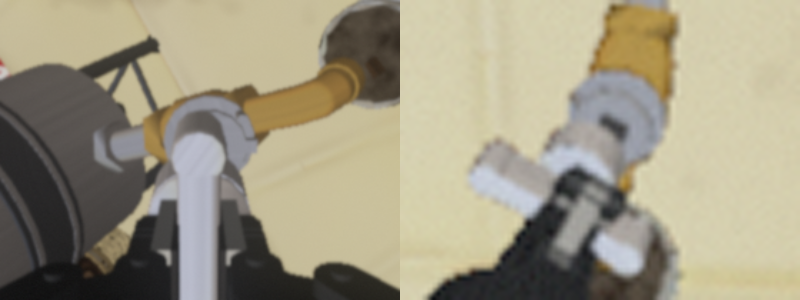

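The handle is aligned in tilt but sits ~12 mm off the stem axis, because j3 and j4 are at their limits (wrist picture: hub hides the stem; top picture: hub beyond the axis toward the tank). I'll fit a simple kinematic model from the logged poses to see which poses are reachable.

```bash
cat > fk.py <<'E'
from h import *
import itertools
from scipy.optimize import least_squares
Q=[[-1.35019205,.53716777,-.00442427,1.53887309,.0025671,1.06730049,-.0711992],[1.0703,-.1782,-1.2646,2.3955,.2276,.2455,.9624],[.8063,.5493,-.4341,1.7261,.2769,.9264,2.317],[.7625,.732,-.3599,1.7874,.3768,.6904,2.2462],[1.0786,-.1975,-1.2669,2.3956,.1544,.2523,2.2071]]
P=[[.18371518,.62283605,.23041219],[.4513,.0244,.2657],[.5016,-.3169,.1712],[.4968,-.3221,.0396],[.4484,.0247,.2663]]
O=[[.56671219,.42295453,-.42389472,-.56591521],[.674,.574,-.302,-.354],[.365,.606,-.605,-.365],[.366,.605,-.604,-.366],[.394,.671,-.628,.021]]
def fk(q,p,s):
    # p: yaw0, roll7, h, a, b, L, then lateral offsets (x,y) at elbow and wrist
    A=R.from_euler('z',p[0]+s[0]*q[0]); t=np.array([0,0,p[2]])
    A=A*R.from_euler('y',q[1])*R.from_euler('z',s[1]*q[2]); t=t+A.apply([p[6],p[7],p[3]])
    A=A*R.from_euler('y',q[3])*R.from_euler('z',s[2]*q[4]); t=t+A.apply([p[8],p[9],p[4]])
    A=A*R.from_euler('y',q[5])*R.from_euler('z',s[3]*q[6]+p[1]); t=t+A.apply([0,0,p[5]])
    return t,A*R.from_matrix([[1,0,0],[0,0,-1],[0,1,0]]).inv()
def res(p,s):
    o=[]
    for q,x,u in zip(Q,P,O):
        t,A=fk(q,p,s); o+=[*(t-x)*3,*(A*R.from_quat(u).inv()).as_rotvec()]
    return np.array(o)
if __name__=="__main__":
    best=None
    for s in itertools.product((1,-1),repeat=4):
        for c in (0,1.57,3.14,-1.57):
            f=least_squares(res,[0,c,.33,.35,.35,.25,0,0,0,0],args=(s,))
            if best is None or f.cost<best[0]: best=(f.cost,s,f.x)
    print(best); print(res(best[2],best[1]).reshape(-1,6)); np.savez("fk.npz",p=best[2],s=best[1])
E
python3 fk.py
```

```text
(np.float64(16.66228994321053), (-1, 1, -1, 1), array([-0.5267, -2.2506, -0.608 ,  0.7332,  0.2927, -0.6983,  0.0161,
       -0.0257,  0.3275,  0.3221]))
[[-0.209  -0.1874  0.1558  2.5121  1.8805 -0.0035]
 [ 0.0532  0.0038 -0.014  -0.0581 -2.004   0.3884]
 [-0.1119 -0.3113 -0.1758  0.6063 -2.6508 -0.2174]
 [-0.0357 -0.0022 -0.0094  1.0368 -2.4829 -0.2465]
 [ 0.0204 -0.014   0.0434 -0.2506 -2.0184  0.4225]]
```

```bash
sed -i 's/\]\]).inv()$/]])/' fk.py; python3 fk.py
```

```text
(np.float64(0.0003689787611051457), (-1, -1, -1, -1), array([-0.0156,  3.126 ,  0.3034,  0.5044,  0.4334,  0.2958,  0.0053,
       -0.0476, -0.0054,  0.0144]))
[[-0.008  -0.0117  0.0082  0.      0.     -0.0001]
 [-0.0028 -0.0052  0.0001 -0.0084  0.0022 -0.0078]
 [ 0.0096 -0.0018 -0.0059 -0.0006 -0.0005 -0.0006]
 [ 0.0069  0.0009 -0.0056 -0.0003  0.0002 -0.0001]
 [ 0.     -0.0039  0.0032 -0.0072  0.002  -0.0023]]
```

```bash
cat > ik.py <<'E'
from fk import *
z=np.load("fk.npz");p,s=z["p"],z["s"]
lo=np.array([-2.7,-.37,-1.27,.24,-1.31,.19,-2.76])+.01;hi=np.array([2.7,2.16,1.26,2.4,4.45,1.91,2.76])-.01
rng=np.random.default_rng(0)
def ik(x,M,tries=25):
    b=None
    for _ in range(tries):
        f=least_squares(lambda q:(lambda t,A:np.r_[(t-x)*5,(A*R.from_matrix(M).inv()).as_rotvec()])(*fk(q,p,s)),rng.uniform(lo,hi) if _ else np.clip(r.sense()["joints"],lo+.01,hi-.01),bounds=(lo,hi))
        if b is None or f.cost<b.cost:b=f
        if b.cost<1e-8:break
    return b
if __name__=="__main__":
  for roll in(67.5,20,-20,-112):
    for k in(.044,.024,0):
        M=R.from_rotvec(n*np.radians(roll)).as_matrix()@M0
        f=ik(S+k*n-M@ft,M);print(roll,k,np.sqrt(2*f.cost),f.x,f.fun)
E
python3 ik.py
```

```text
67.5 0.044 0.017149256295573363 [-1.6891 -0.36    1.1264  2.39    1.1619  0.7497  1.2333] [ 0.0081  0.0015  0.0055 -0.0012  0.0137 -0.0024]
67.5 0.024 0.021905231600091488 [-1.6194 -0.1009  1.25    2.39    1.0218  0.4369  1.3635] [ 0.009   0.0017  0.0096 -0.0013  0.0171 -0.0029]
67.5 0 0.013327959343058644 [ 0.9013  0.1163 -1.26    2.39    1.1912  0.4061  1.2032] [ 0.0072  0.0012  0.003  -0.0011  0.0105 -0.002 ]
20 0.044 0.01893298157731568 [-1.6954 -0.36    1.1285  2.39    1.1612  0.7525  0.4011] [ 0.0089  0.0017  0.006  -0.0014  0.0152 -0.0027]
20 0.024 0.023901132477354262 [-1.6204 -0.0964  1.25    2.39    1.015   0.4349  0.5372] [ 0.0098  0.0019  0.0105 -0.0015  0.0187 -0.0032]
20 0 0.015092065932098492 [ 0.8965  0.1179 -1.26    2.39    1.1912  0.4102  0.3708] [ 0.0081  0.0013  0.0035 -0.0013  0.0119 -0.0023]
-20 0.044 0.017948650151291958 [-1.701  -0.36    1.1302  2.39    1.1634  0.7543 -0.302 ] [ 0.0085  0.0017  0.0057 -0.0014  0.0144 -0.0026]
-20 0.024 0.02304656601431675 [-1.6208 -0.0911  1.25    2.39    1.012   0.4309 -0.1615] [ 0.0095  0.0019  0.0101 -0.0015  0.018  -0.0031]
-20 0 0.014061585557531443 [ 0.8922  0.1189 -1.26    2.39    1.1952  0.4129 -0.3342] [ 0.0076  0.0013  0.0032 -0.0013  0.011  -0.0021]
-112 0.044 0.01095026905773902 [-1.702  -0.36    1.13    2.39    1.1711  0.7529 -1.9144] [ 0.0052  0.001   0.0035 -0.0008  0.0088 -0.0016]
-112 0.024 0.01591102473667556 [-1.6195 -0.0869  1.25    2.39    1.02    0.4243 -1.7757] [ 0.0066  0.0013  0.0069 -0.001   0.0124 -0.0022]
-112 0 0.006975828269223948 [ 0.8915  0.1179 -1.26    2.39    1.2067  0.4107 -1.9514] [ 0.0038  0.0006  0.0016 -0.0006  0.0055 -0.0011]
```

```bash
cat > t.py <<'E'
from ik import *
for k in(.044,.03,.024,.01,0):
  for roll in(67.5,-20):
    for tl in(34,33,32,31,30):
        nn=np.cos(np.radians(tl))*np.array([0,0,1])-np.sin(np.radians(tl))*ex
        M=R.from_rotvec(nn*np.radians(roll)).as_matrix()@mk(nn,-ex)
        f=ik(S+k*n-M@ft,M,12)
        if f.cost<2e-6: print(k,roll,tl,np.sqrt(2*f.cost),f.x);break
E
time python3 t.py
```

```text
0.044 67.5 34 0.0016502509440214572 [-1.6807 -0.36    1.1244  2.39    1.1522  0.7428  1.246 ]
0.044 -20 33 1.9785067579606347e-09 [-0.5331 -0.0731  0.2084  2.3899  0.7468  0.3958  0.0996]
0.03 67.5 34 0.0009934551090480428 [-1.7764 -0.36    1.2338  2.39    1.2063  0.7269  1.2049]
0.03 -20 34 0.0018369057526764507 [-1.7877 -0.36    1.2373  2.39    1.2073  0.7312 -0.3299]
0.024 67.5 33 3.22554624224274e-08 [ 0.844  -0.0271 -1.1175  2.39    0.7353  0.308   1.6479]
0.024 -20 33 6.015166405380289e-07 [-1.5974 -0.0765  1.25    2.3847  0.9364  0.4093 -0.0789]
0.01 67.5 33 1.9913422780391636e-11 [ 0.9079  0.0532 -1.2208  2.3819  0.9631  0.3541  1.4306]
0.01 -20 33 6.908209540356336e-09 [ 0.9347  0.0594 -1.2596  2.3822  0.98    0.3642 -0.1192]
0 67.5 34 6.216849132926057e-08 [ 0.9094  0.1137 -1.26    2.3885  1.1631  0.3976  1.2353]
0 -20 34 5.346163823776286e-09 [ 0.8874  0.1127 -1.2446  2.3892  1.1661  0.3995 -0.3016]
real	1m28.334s
user	1m28.549s
sys	0m0.221s
```

Model says only 1–2° of tilt is missing: with the tool at 32–33° instead of 35°, within the bore's play (~3.8°), the insertion is reachable. Going to 8 mm off the tip at 32°.

```bash
cat >> h.py <<'E'
def tgt(k,roll,tl=32.):
    nn=np.cos(np.radians(tl))*np.array([0,0,1])-np.sin(np.radians(tl))*ex
    M=R.from_rotvec(nn*np.radians(roll)).as_matrix()@mk(nn,-ex)
    return S+k*n-M@ft,M
def foot():
    st=r.sense();M=R.from_quat(st["tcp_rot"]).as_matrix();f=st["tool_pos"]+M@ft-S
    print("t",st["time"],"foot along n",f@n,"fx",f@np.cross([-ex[1],ex[0],0],n),"ey",f@np.array([-ex[1],ex[0],0]),"F",st["contact_force"],"Tq",st["wrist_torque"],"w",st["gripper_width"])
    v=-M[:,1];print("tilt",np.degrees(np.arccos(v[2])),"ang to n",np.degrees(np.arccos(v@n)),"q",st["joints"])
E
python3 - <<'E'
from h import *
foot();print(delta(*tgt(.032,67.5)))
E
```

```text
t 7.0 foot along n 0.0446780325443155 fx 0.010835993962074287 ey 0.004413322398214618 F [-0.2799  0.1865 -1.7696] Tq [0.1713 0.6969 0.0023] w 0.010657978768006863
tilt 34.24884324821044 ang to n 0.765339296747435 q [ 1.0775 -0.1972 -1.2678  2.3954  0.1513  0.2522  2.2105]
(array([-0.0011, -0.0044, -0.0157]), array([ 0.0099,  0.0381, -0.0007]))
```

```bash
python3 -m jog '[[[-0.004,-0.004,-0.002,0.01,0.038,0,255],[-0.003,-0.0044,-0.009,0.01,0.038,0,255],[-0.001,-0.0044,-0.016,0.01,0.038,0,255],[-0.001,-0.0044,-0.016,0.01,0.038,0,255],[-0.001,-0.0044,-0.016,0.01,0.038,0,255]]]'
python3 - <<'E'
from h import *
foot();print(delta(*tgt(.032,67.5)))
E
python3 look.py l2.png
```

```text
time: 7.62
tool_pos: [0.4477, 0.0215, 0.2506]
tcp_rot: [0.381, 0.676, -0.631, 0.006]
contact_force: [-0.1, 0.3, -0.5]
gripper_width: 0.0108
t 7.625 foot along n 0.031919249626495026 fx 0.000334065901383759 ey 4.949299526383786e-05 F [-0.0755  0.2897 -0.5487] Tq [ 0.086   0.7293 -0.0431] w 0.01082932543258842
tilt 32.03280309989063 ang to n 2.9673810283035795 q [ 1.0206 -0.0791 -1.2566  2.3918  0.5127  0.2941  1.8711]
(array([-0.0003,  0.    , -0.0001]), array([-0.0008,  0.0007,  0.0005]))
[0.4477 0.0215 0.2506] [ 1.0206 -0.0791 -1.2566  2.3918  0.5127  0.2941  1.8711] [-0.0755  0.2897 -0.5487] 0.026609821040876058
(array([-0.0088,  0.0014,  0.0085]), array([-0.0095, -0.0509,  0.0004]))
[array([276.7297, 226.4491]), array([278.3983, 237.8446])] foot [278.5457 242.4897]
298 171 232 226
```

View pics/l2.png

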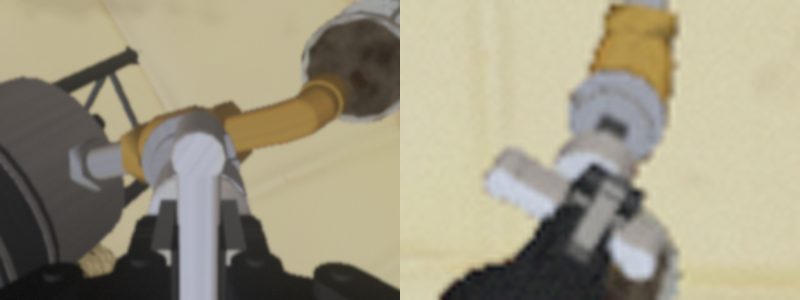

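Run:
```python
from h import *
d=np.load("w3.npz");w=(d["K"],d["M"],d["t"]);c=cal("top");fx=np.cross([-ex[1],ex[0],0],n);ey=np.array([-ex[1],ex[0],0])
b=cv2.imread("pics/t0.png")[:,:,::-1].astype(int)
p=b[203:236,218:256]; m=((p[...,2]>=p[...,0]-2)&(p.mean(2)>95)).astype(np.uint8)
dk=(p.mean(2)<95)
print("\n".join("".join("#" if a else "o" if e else "." for a,e in zip(x,y)) for x,y in zip(m,dk)))
for uv1,uv2 in(((235.5,219.7),(277.78,200.38)),((232,225.8),(274,214.3))):
    r1,r2=ray(c,uv1),ray(w,uv2);X=tri([r1,r2]);print(X,"gap",abs(np.dot(r1[0]-r2[0],np.cross(r1[1],r2[1])/np.linalg.norm(np.cross(r1[1],r2[1])))),"along n",(X-S)@n,"fx",(X-S)@fx,"ey",(X-S)@ey)
print("pred top S,tip",proj(c,S),proj(c,S+.024*n),"wrist",proj(w,S),proj(w,S+.024*n))
```

```text
..........................oo..........
...........................o..........
......................................
......................................
......................................
......................................
......................................
......................................
.............#######..................
...........############...............
..........##############..............
.........################..o..........
..........###############.............
........##################............
........###################...........
........###################...........
........#######o###########...........
........######oooo#########...........
........#####oooooo########...........
........#####oooooo#######............
.........###ooooooo#######............
.........###oooooo#######.............
..........##oooooo#######.............
...........oooooo#######..............
............oooo######................
...........###oo..#...................
............#.....#...................
......................................
......................................
......................................
......................................
......................................
......................................
[0.4969 0.015  0.1809] gap 0.0007626902036920319 along n -0.014039730436594039 fx 0.0023732790301805246 ey 0.0001721282053412578
[0.4769 0.0181 0.2115] gap 0.003359542547007266 along n 0.022630497597737536 fx 0.0034081015927091805 ey -0.0001188344114265783
pred top S,tip [234.2653 223.0972] [232.3985 227.5944] wrist [276.9478 201.4986] [276.7515 210.1918]
```

Triangulating top+wrist puts the stem axis ~3 mm farther toward the tank (fx +2.4…+3.4 mm), explained by the visible collar side wall; S is updated to (0.4906, 0.0159, 0.191).

```bash
cat >> h.py <<'E'
S=np.array([.4906,.0159,.191])
E
python3 - <<'E'
from h import *
foot()
for k in(.03,.02,.014):print(k,delta(*tgt(k,67.5,33)))
E
```

```text
t 7.775 foot along n 0.0340477001574958 fx -0.0021712430912936564 ey -0.0005158669833037642 F [ 1.1927 -0.1429 -0.8603] Tq [0.1262 0.714  0.0044] w 0.010563642501758149
tilt 32.096740965860775 ang to n 2.9035866917363697 q [ 1.0211 -0.0796 -1.2564  2.3917  0.5159  0.2942  1.8676]
0.03 (array([ 0.0036, -0.0001, -0.0024]), array([-0.0029, -0.0155,  0.0018]))
0.02 (array([ 0.0093, -0.0011, -0.0106]), array([-0.0029, -0.0155,  0.0018]))
0.014 (array([ 0.0127, -0.0016, -0.0155]), array([-0.0029, -0.0155,  0.0018]))
```

```bash
python3 -m jog '[[[0.0036,0,-0.0024,-0.003,-0.0155,0.002,255],[0.0036,0,-0.0024,-0.003,-0.0155,0.002,255],[0.0065,-0.0005,-0.0065,-0.003,-0.0155,0.002,255],[0.0093,-0.001,-0.0106,-0.003,-0.0155,0.002,255],[0.011,-0.0013,-0.013,-0.003,-0.0155,0.002,255],[0.0127,-0.0016,-0.0155,-0.003,-0.0155,0.002,255],[0.0127,-0.0016,-0.0155,-0.003,-0.0155,0.002,255]]]'
python3 - <<'E'
from h import *
foot()
for k in(.014,.006,0,-.002):print(k,delta(*tgt(k,67.5,33)))
E
```

```text
time: 8.65
tool_pos: [0.4614, 0.0194, 0.2356]
tcp_rot: [0.386, 0.675, -0.629, 0.012]
contact_force: [-0.0, -0.4, -1.6]
gripper_width: 0.0107
t 8.65 foot along n 0.013756706192831893 fx 0.0007077435657394833 ey 0.00024437876100671203 F [-0.0004 -0.4402 -1.628 ] Tq [ 0.0113  0.7159 -0.0903] w 0.010674828962435445
tilt 32.844468248544466 ang to n 2.155543271498242 q [ 0.955   0.0708 -1.2668  2.3949  1.0271  0.3647  1.378 ]
0.014 (array([-0.0008, -0.0001, -0.0003]), array([-0.0004, -0.0027,  0.0002]))
0.006 (array([ 0.0037, -0.0009, -0.0068]), array([-0.0004, -0.0027,  0.0002]))
0 (array([ 0.0071, -0.0014, -0.0117]), array([-0.0004, -0.0027,  0.0002]))
-0.002 (array([ 0.0082, -0.0016, -0.0134]), array([-0.0004, -0.0027,  0.0002]))
```

Foot is ~10 mm below the tip with no force: it has entered. Continue home.

```bash
python3 -m jog '[[[0.002,-0.0005,-0.0035,0,-0.0027,0,255],[0.0037,-0.0009,-0.0068,0,-0.0027,0,255],[0.0054,-0.0011,-0.0092,0,-0.0027,0,255],[0.0071,-0.0014,-0.0117,0,-0.0027,0,255],[0.0082,-0.0016,-0.0134,0,-0.0027,0,255],[0.0082,-0.0016,-0.0134,0,-0.0027,0,255]]]'
python3 - <<'E'
from h import *
foot()
print(delta(*tgt(-.004,67.5,34)))
E
python3 look.py l3.png
```

```text
time: 9.4
tool_pos: [0.4694, 0.0182, 0.2228]
tcp_rot: [0.387, 0.674, -0.63, 0.013]
contact_force: [-53.9, 7.0, 54.3]
gripper_width: 0.0105
t 9.4 foot along n -0.0013453838737937825 fx 0.00010294316853629753 ey 0.00023329596435994103 F [-53.8998   6.9762  54.2655] Tq [ 0.0639  3.7062 -0.326 ] w 0.010512808752867616
tilt 33.03353147932445 ang to n 1.9708129100486158 q [ 0.9118  0.1717 -1.2683  2.396   1.2436  0.4419  1.1798]
(array([ 0.0008, -0.0005, -0.0026]), array([-0.0005, -0.017 ,  0.0006]))
[0.4694 0.0182 0.2228] [ 0.9118  0.1717 -1.2683  2.396   1.2436  0.4419  1.1798] [-53.8998   6.9762  54.2655] 0.0068742344627281396
(array([-0.0269,  0.0042,  0.0363]), array([-0.0034, -0.0342,  0.0006]))
[array([278.6192, 242.8971]), array([280.063 , 258.8963])] foot [278.5385 242.5222]
298 172 233 225
```

View pics/l3.png

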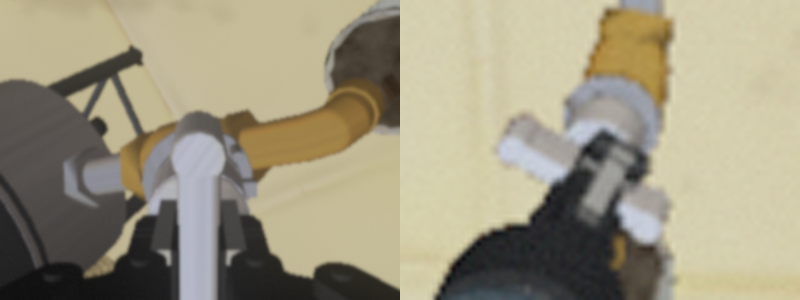

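Home contact: 76 N axial at foot ≈ −1.3 mm, top picture shows the hub flush against the collar. Ease off and turn clockwise.

Run:
```python
from h import *
for th in(0,10,20,30,40,50,60):print(th,*[np.round(a,4) for a in delta(*tgt(-.0005,67.5-th,33))])
```

```text
0 [-0.0006 -0.0002  0.0006] [0.0023 0.0002 0.0006]
10 [-0.0008 -0.0001  0.0005] [ 0.0961 -0.0156 -0.1458]
20 [-0.0009  0.0001  0.0003] [ 0.1898 -0.0315 -0.2921]
30 [-0.0011  0.0004  0.0002] [ 0.2835 -0.0474 -0.4385]
40 [-0.0011  0.0006  0.0001] [ 0.3773 -0.0633 -0.5848]
50 [-0.0012  0.0009  0.0001] [ 0.471  -0.0792 -0.7312]
60 [-0.0012  0.0012  0.    ] [ 0.5647 -0.0951 -0.8776]
```

```bash
python3 -m jog '[[[-0.0006,0,0.0006,0,0,0,255],[-0.0006,0,0.0006,0.05,-0.008,-0.075,255],[-0.0008,0,0.0005,0.096,-0.016,-0.146,255],[-0.0009,0,0.0004,0.143,-0.024,-0.22,255],[-0.0009,0.0001,0.0003,0.19,-0.0315,-0.292,255],[-0.001,0.0003,0.0003,0.237,-0.04,-0.365,255],[-0.0011,0.0004,0.0002,0.284,-0.047,-0.4385,255],[-0.0011,0.0005,0.0002,0.33,-0.055,-0.51,255],[-0.0011,0.0006,0.0001,0.377,-0.063,-0.585,255]]]'
python3 - <<'E'
from h import *
foot();M=R.from_quat(r.sense()["tcp_rot"]).as_matrix()
print("torque about axis",r.sense()["wrist_torque"]@n)
for th in(40,50,60,70,80):print(th,*[np.round(a,4) for a in delta(*tgt(-.0005,67.5-th,33))])
E
```

```text
time: 10.68
tool_pos: [0.4688, 0.0195, 0.2227]
tcp_rot: [0.579, 0.638, -0.457, -0.221]
contact_force: [-51.7, 7.1, 28.3]
gripper_width: 0.0108
t 10.675 foot along n -0.000949401109811671 fx 0.00017903280061178697 ey 0.0007333254535688178 F [-51.725    7.0614  28.3036] Tq [ 0.9192  6.7081 -0.0115] w 0.010768883226012136
tilt 32.914952031784786 ang to n 2.0859737843651933 q [ 0.9124  0.1692 -1.2682  2.396   1.2345  0.4369  0.4822]
torque about axis 0.10561454672150765
40 [-0.0006 -0.0006  0.0002] [-0.0046 -0.0007  0.0048]
50 [-0.0006 -0.0003  0.0002] [ 0.0891 -0.0163 -0.1416]
60 [-0.0006 -0.      0.0001] [ 0.1828 -0.0319 -0.2881]
70 [-0.0006  0.0003  0.0001] [ 0.2765 -0.0475 -0.4345]
80 [-0.0005  0.0005  0.0002] [ 0.3701 -0.063  -0.581 ]
```

Turning works (axial torque ~0.1 N m), but with a ~55 N side load; ease off by ~1.3 mm and continue.

```bash
python3 -m jog '[[[-0.0013,0,0.0006,0,0,0,255],[-0.0013,0,0.0006,0,0,0,255],[-0.0013,0,0.0006,0.045,-0.008,-0.07,255],[-0.0013,0,0.0006,0.089,-0.016,-0.142,255],[-0.0013,0.0002,0.0006,0.136,-0.024,-0.215,255],[-0.0013,0.0004,0.0006,0.183,-0.032,-0.288,255],[-0.0013,0.0004,0.0006,0.183,-0.032,-0.288,255]]]'
python3 - <<'E'
from h import *
foot();st=r.sense()
print("torque about axis",st["wrist_torque"]@n)
for th in(60,70,80,90,100):print(th,*[np.round(a,4) for a in delta(*tgt(.0,67.5-th,33))])
E
```

```text
time: 11.55
tool_pos: [0.4683, 0.0201, 0.2233]
tcp_rot: [0.648, 0.591, -0.352, -0.327]
contact_force: [-22.0, 3.4, -5.4]
gripper_width: 0.0104
t 11.55 foot along n -0.00016829506215733917 fx 0.0001221209997588044 ey 0.0007272434674723121 F [-21.9569   3.3931  -5.4044] Tq [ 0.9469  5.6242 -0.0084] w 0.010371797542607742
tilt 32.89757231172325 ang to n 2.1029399139984513 q [ 0.9117  0.1651 -1.2682  2.396   1.2265  0.4352  0.146 ]
torque about axis -0.010112455167542568
60 [-0.0004 -0.0006  0.    ] [-0.0003 -0.0018 -0.0015]
70 [-0.0003 -0.0003  0.    ] [ 0.0934 -0.0174 -0.1479]
80 [-0.0002 -0.0001  0.    ] [ 0.187  -0.0329 -0.2944]
90 [-0.0001  0.0002  0.0001] [ 0.2807 -0.0485 -0.4409]
100 [0.     0.0004 0.0002] [ 0.3743 -0.0641 -0.5873]
```

```bash
python3 -m jog '[[[-0.0007,0,0,0.045,-0.008,-0.07,255],[-0.0007,0,0,0.093,-0.017,-0.148,255],[-0.0007,0,0,0.14,-0.025,-0.22,255],[-0.0007,0,0,0.187,-0.033,-0.294,255]]]'
python3 - <<'E'
from h import *
foot();st=r.sense()
print("torque about axis",st["wrist_torque"]@n)
M=st and R.from_quat(st["tcp_rot"]).as_matrix();
for th in(80,85,90,95,100):print(th,*[np.round(a,4) for a in delta(*tgt(.0,67.5-th,33))])
E
```

```text
time: 12.05
tool_pos: [0.4685, 0.0211, 0.2237]
tcp_rot: [0.7, 0.525, -0.234, -0.424]
contact_force: [-13.8, 7.1, -7.8]
gripper_width: 0.0107
t 12.05 foot along n 0.00017165683103387503 fx 0.00045097995825916533 ey 0.0011918180316602427 F [-13.7969   7.1033  -7.8199] Tq [1.1696 4.3296 1.1014] w 0.010653881494865557
tilt 32.983002733841154 ang to n 2.018994281411218 q [ 0.9093  0.1638 -1.2682  2.396   1.2278  0.435  -0.2068]
torque about axis 0.650447130280168
80 [-0.0005 -0.0011 -0.0004] [-0.0007 -0.0002 -0.0018]
85 [-0.0004 -0.0009 -0.0004] [ 0.0462 -0.008  -0.075 ]
90 [-0.0003 -0.0008 -0.0004] [ 0.093  -0.0157 -0.1482]
95 [-0.0003 -0.0007 -0.0003] [ 0.1399 -0.0235 -0.2214]
100 [-0.0002 -0.0006 -0.0003] [ 0.1868 -0.0313 -0.2945]
```

```bash
python3 -m jog '[[[-0.0003,-0.0005,0,0.023,-0.004,-0.037,255],[-0.0003,-0.0005,0,0.046,-0.008,-0.075,255],[-0.0003,-0.0005,0,0.046,-0.008,-0.075,255]]]'
python3 - <<'E'
from h import *
foot();st=r.sense()
print("torque about axis",st["wrist_torque"]@n)
for th in(85,90,95,100):print(th,*[np.round(a,4) for a in delta(*tgt(.0,67.5-th,33))])
E
```

```text
time: 12.42
tool_pos: [0.4684, 0.0211, 0.2238]
tcp_rot: [0.709, 0.507, -0.204, -0.445]
contact_force: [-9.9, 7.2, -11.4]
gripper_width: 0.0105
t 12.425 foot along n 0.0002598999426865632 fx 0.0004434758938183479 ey 0.0010433422482610472 F [ -9.8564   7.1799 -11.4093] Tq [1.2975 4.0488 1.617 ] w 0.010548159064223454
tilt 32.99564374044114 ang to n 2.0050612852548473 q [ 0.9086  0.1635 -1.2682  2.396   1.2278  0.4358 -0.2914]
torque about axis 0.9738593096318926
85 [-0.0004 -0.001  -0.0005] [ 0.0017 -0.0004 -0.0043]
90 [-0.0003 -0.0008 -0.0004] [ 0.0486 -0.0082 -0.0775]
95 [-0.0002 -0.0007 -0.0004] [ 0.0954 -0.016  -0.1507]
100 [-0.0002 -0.0006 -0.0004] [ 0.1423 -0.0238 -0.2239]
```

```bash
python3 -m jog '[[[0,0,0,0.024,-0.004,-0.037,255],[0,0,0,0.047,-0.008,-0.073,255],[0,0,0,0.047,-0.008,-0.073,255]]]'
python3 - <<'E'
from h import *
foot();st=r.sense()
print("torque about axis",st["wrist_torque"]@n)
E
```

```text
time: 12.8
tool_pos: [0.4685, 0.0213, 0.2239]
tcp_rot: [0.717, 0.488, -0.174, -0.466]
contact_force: [-7.1, 5.1, -14.5]
gripper_width: 0.0109
t 12.8 foot along n 0.0003730563880812408 fx 0.00045258163354949143 ey 0.001093920098093239 F [ -7.1307   5.1236 -14.494 ] Tq [0.6304 3.8982 1.712 ] w 0.010920458044880583
tilt 33.0075723697347 ang to n 1.9928655235963373 q [ 0.9023  0.1607 -1.2616  2.396   1.2251  0.4337 -0.375 ]
torque about axis 1.4148001091652478
```

Torque about the stem rises linearly to 1.4 N m: the stop. Press home once more, unwind most of the elastic twist (~10°), then check before release.

```bash
python3 -m jog '[[[0.0004,0,-0.0006,0,0,0,255],[0.0008,-0.0001,-0.0011,0,0,0,255],[0.0008,-0.0001,-0.0011,0,0,0,255],[0.0004,0,-0.0006,-0.024,0.004,0.037,255],[0.0002,0,-0.0003,-0.047,0.008,0.073,255],[0.0002,0,-0.0003,-0.094,0.016,0.147,255],[0.0002,0,-0.0003,-0.094,0.016,0.147,255]]]'
python3 - <<'E'
from h import *
foot();st=r.sense()
print("torque about axis",st["wrist_torque"]@n)
E
```

```text
time: 13.68
tool_pos: [0.4686, 0.0212, 0.2236]
tcp_rot: [0.699, 0.526, -0.235, -0.423]
contact_force: [-18.9, 8.7, 0.0]
gripper_width: 0.0105
t 13.675 foot along n 7.48026889108271e-05 fx 0.0004854832235392864 ey 0.0012823384368680563 F [-18.9158   8.7177   0.0419] Tq [1.6117 4.5019 0.8287] w 0.01045502745109343
tilt 33.00257981039449 ang to n 1.9983715645929097 q [ 0.908   0.1647 -1.2682  2.396   1.2303  0.4367 -0.2066]
torque about axis 0.19323874917243616
```

```bash
python3 -m jog '[[[0,0,0,0,0,0,0],[0,0,0,0,0,0,0],[0,0,0,0,0,0,0],[0,0,0,0,0,0,0],[0,0,0,0,0,0,0],[-0.01,0.001,0.02,0,0,0,0],[-0.02,0.003,0.04,0,0,0,0],[-0.025,0.005,0.06,0,0.08,0,0],[-0.025,0.005,0.08,0,0.2,0,0],[-0.025,0.005,0.1,0,0.3,0,0],[-0.025,0.005,0.1,0,0.3,0,0],[-0.025,0.005,0.1,0,0.3,0,0]]]'
cat > chk.py <<'E'
import sys
from h import *
foot();w=cal("wrist");im=r.camera("wrist");t=r.camera("top");np.savez("chk.npz",im=im,K=w[0],M=w[1],t=w[2],top=t)
P=S+.04*n;u,v=proj(w,P).astype(int);print([proj(w,S+k*n) for k in(0,.024,.064)],u,v)
x0=min(max(u-100,0),360);y0=min(max(v-100,0),220);A=cv2.resize(im[y0:y0+200,x0:x0+200],(400,400),interpolation=cv2.INTER_CUBIC)
a,b=proj(cal("top"),S+.03*n).astype(int);B=cv2.resize(t[b-40:b+40,a-40:a+40],(400,400),interpolation=cv2.INTER_CUBIC)
print("wrist crop",x0,y0,"top",a-40,b-40);save("",sys.argv[1],np.hstack([A,B]))
E
python3 chk.py k1.png
```

```text
time: 15.18
tool_pos: [0.4433, 0.0237, 0.3229]
tcp_rot: [0.658, 0.456, -0.337, -0.495]
contact_force: [0.9, 0.1, -1.3]
gripper_width: 0.0856
t 15.175 foot along n 0.09763071068807112 fx 0.025216463335084198 ey -0.002362435532533261 F [ 0.929   0.0753 -1.2895] Tq [ 0.1486  0.3108 -0.0206] w 0.0855647181439995
tilt 16.395458592505808 ang to n 19.03893375418329 q [ 0.715  -0.057  -0.931   2.0912  0.1404  0.8458  0.9036]
[array([289.1843, 208.0468]), array([286.9415, 206.4251]), array([282.1667, 202.9727])] 285 205
wrist crop 185 105 top 192 187
```

View pics/k1.png

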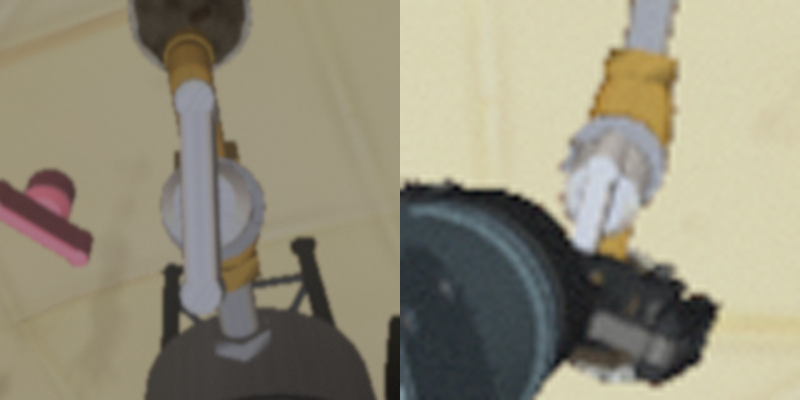

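The picture shows the handle on the stem, wing nearly parallel to the pipe (wrist crop ends (195,98) and (202,297)). I check the wing angle and do a gentle push with shut fingers on the wing top to confirm it is home.

```bash
cat > push.py <<'E'
from h import *
def pt(k,tl=33,roll=-5):
    nn=np.cos(np.radians(tl))*np.array([0,0,1])-np.sin(np.radians(tl))*ex
    return S+k*n,R.from_rotvec(nn*np.radians(roll)).as_matrix()@mk(nn,-ex)
st=r.sense();f=st["tool_pos"]-S;print("tcp k",f@n,"lat",f@np.cross([-ex[1],ex[0],0],n),f@np.array([-ex[1],ex[0],0]),st["contact_force"],st["joints"],st["time"])
for k in(.09,.078,.07,.066,.064,.0625):print(k,*[np.round(a,4) for a in delta(*pt(k))])
E
python3 push.py
python3 - <<'E'
from h import *
d=np.load("chk.npz");w=(d["K"],d["M"],d["t"]);ey=np.array([-ex[1],ex[0],0]);fx=np.cross(ey,n)
E=[]
for u,v in((195,98),(202,297)):
    o,q=ray(w,(185+u/2,105+v/2));x=o+q*((S+.064*n-o)@n)/(q@n)-S;E.append([x@fx,x@ey])
E=np.array(E);e=E[1]-E[0];print(E,"len",np.linalg.norm(e),"ang from fx deg",np.degrees(np.arctan2(e[1],e[0])),E.mean(0))
E
```

```text
tcp k 0.1356073504730375 lat 0.035889733455619334 -0.00041008812468456505 [-0.836   0.4694  0.3972] [ 0.7155 -0.0573 -0.9312  2.0919  0.1403  0.8462  0.9038] 15.275
0.09 [-0.0031  0.0009 -0.0579] [-0.0472 -0.2879  0.1173]
0.078 [ 0.0037 -0.0002 -0.0678] [-0.0472 -0.2879  0.1173]
0.07 [ 0.0082 -0.001  -0.0743] [-0.0472 -0.2879  0.1173]
0.066 [ 0.0104 -0.0013 -0.0776] [-0.0472 -0.2879  0.1173]
0.064 [ 0.0116 -0.0015 -0.0792] [-0.0472 -0.2879  0.1173]
0.0625 [ 0.0124 -0.0017 -0.0805] [-0.0472 -0.2879  0.1173]
[[-0.0338  0.006 ]
 [ 0.0348 -0.0032]] len 0.06921049005434804 ang from fx deg -7.6698829635095755 [0.0005 0.0014]
```

```bash
python3 -m jog '[[[-0.005,0.0005,-0.01,-0.012,-0.07,0.03,255],[-0.005,0.0009,-0.025,-0.024,-0.144,0.06,255],[-0.004,0.0009,-0.045,-0.047,-0.288,0.117,255],[-0.0031,0.0009,-0.058,-0.047,-0.288,0.117,255],[-0.0031,0.0009,-0.058,-0.047,-0.288,0.117,255],[0.0037,-0.0002,-0.0678,-0.047,-0.288,0.117,255],[0.0037,-0.0002,-0.0678,-0.047,-0.288,0.117,255],[0.0037,-0.0002,-0.0678,-0.047,-0.288,0.117,255]]]' ; python3 push.py
```

```text
time: 16.27
tool_pos: [0.4477, 0.0243, 0.2562]
tcp_rot: [0.683, 0.552, -0.279, -0.389]
contact_force: [0.8, -0.4, 0.2]
gripper_width: -0.0001
tcp k 0.07847415194921886 lat 0.0015501429412090872 0.0012056313425093572 [ 0.7831 -0.371   0.1529] [ 1.0469 -0.1244 -1.2682  2.396   0.3944  0.2696  0.7138] 16.275
0.09 [-0.008   0.0001  0.0086] [-0.0009  0.0003 -0.0014]
0.078 [-0.0012 -0.001  -0.0013] [-0.0009  0.0003 -0.0014]
0.07 [ 0.0033 -0.0018 -0.0078] [-0.0009  0.0003 -0.0014]
0.066 [ 0.0056 -0.0022 -0.0111] [-0.0009  0.0003 -0.0014]
0.064 [ 0.0067 -0.0023 -0.0127] [-0.0009  0.0003 -0.0014]
0.0625 [ 0.0076 -0.0025 -0.014 ] [-0.0009  0.0003 -0.0014]
```

```bash
python3 -m jog '[[[0.0033,-0.001,-0.0078,0,0,0,255],[0.0045,-0.001,-0.0095,0,0,0,255],[0.0056,-0.001,-0.0111,0,0,0,255],[0.0056,-0.001,-0.0111,0,0,0,255]]]' ; python3 push.py
```

```text
time: 16.77
tool_pos: [0.4543, 0.0241, 0.2458]
tcp_rot: [0.682, 0.552, -0.28, -0.389]
contact_force: [0.3, -0.2, 0.2]
gripper_width: 0.0
tcp k 0.06620693969512614 lat 0.0010052455641897315 0.0021002592838886523 [ 0.2651 -0.1777  0.1986] [ 0.9877 -0.0194 -1.268   2.396   0.7859  0.312   0.3332] 16.775
0.09 [-0.0146  0.0003  0.0189] [-0.0007 -0.0013 -0.0027]
0.078 [-0.0078 -0.0008  0.0091] [-0.0007 -0.0013 -0.0027]
0.07 [-0.0033 -0.0016  0.0025] [-0.0007 -0.0013 -0.0027]
0.066 [-0.001  -0.002  -0.0007] [-0.0007 -0.0013 -0.0027]
0.064 [ 0.0001 -0.0021 -0.0024] [-0.0007 -0.0013 -0.0027]
0.0625 [ 0.0009 -0.0023 -0.0036] [-0.0007 -0.0013 -0.0027]
```

```bash
python3 -m jog '[[[0.0005,-0.001,-0.0015,0,0,0,255],[0.0009,-0.001,-0.0036,0,0,0,255],[0.0009,-0.001,-0.0036,0,0,0,255]]]' ; python3 push.py
```

```text
time: 17.15
tool_pos: [0.4574, 0.0224, 0.2443]
tcp_rot: [0.684, 0.551, -0.279, -0.388]
contact_force: [-30.0, 1.8, 40.2]
gripper_width: -0.0004
tcp k 0.06302214645230757 lat 0.0028639426614660603 0.000960608408702995 [-29.9579   1.7705  40.1655] [ 0.9772  0.0055 -1.2682  2.3936  0.8662  0.329   0.258 ] 17.15
0.09 [-0.0177  0.002   0.0205] [ 0.002   0.0006 -0.0005]
0.078 [-0.0109  0.0009  0.0106] [ 0.002   0.0006 -0.0005]
0.07 [-0.0064  0.0001  0.0041] [ 0.002   0.0006 -0.0005]
0.066 [-0.0042 -0.0003  0.0008] [ 0.002   0.0006 -0.0005]
0.064 [-0.003  -0.0005 -0.0008] [ 0.002   0.0006 -0.0005]
0.0625 [-0.0022 -0.0006 -0.0021] [ 0.002   0.0006 -0.0005]
```

Firm contact (50 N, along the axis) at 63 mm versus the 64 mm handle height: it is home. Retreat clear and make a last check.

```bash
python3 -m jog '[[[-0.006,0,0.01,0,0,0,255],[-0.015,0.001,0.03,0,0,0,255],[-0.025,0.005,0.06,0,0.08,0,255],[-0.025,0.005,0.09,0,0.2,0,255],[-0.025,0.05,0.12,0,0.3,0,255],[-0.025,0.1,0.14,0,0.4,0,255],[-0.025,0.15,0.14,0,0.4,0,255],[-0.025,0.21,0.14,0,0.4,0,255],[-0.025,0.27,0.14,0,0.4,0,255],[-0.025,0.33,0.14,0,0.4,0,255],[-0.025,0.33,0.14,0,0.4,0,255],[-0.025,0.33,0.14,0,0.4,0,255]]]'
python3 - <<'E'
from h import *
t=r.camera("top");o=cv2.imread("pics/t0.png")[:,:,::-1];save("","t_end.png",t);c=cal("top")
for nm,(u,v),h in(("tin",(234,249),22),("tape",(135,254),26),("match",(365,182),16)):
    a,b=[i[v-h:v+h,u-h:u+h].astype(int) for i in(o,t)];d=np.abs(a-b).max(2);print(nm,"changed px",(d>40).sum(),"of",d.size)
a,b=proj(c,S+.03*n).astype(int);B=cv2.resize(t[b-40:b+40,a-40:a+40],(400,400),interpolation=cv2.INTER_CUBIC)
save("","end.png",np.hstack([B,cv2.resize(t,(533,400))])[:, :800]);print(a-40,b-40,"pred wing ends",[(proj(c,S+.064*n+s*.0335*np.cross([-ex[1],ex[0],0],n))-[a-40,b-40])*5 for s in(1,-1)])
E
```

```text
time: 18.65
tool_pos: [0.4315, 0.352, 0.3827]
tcp_rot: [0.614, 0.463, -0.41, -0.491]
contact_force: [1.1, -1.1, -0.1]
gripper_width: 0.0001
tin changed px 160 of 1936
tape changed px 0 of 2704
match changed px 0 of 1024
192 187 pred wing ends [array([194.004 , 167.1726]), array([180.1941, 300.1492])]
```

View pics/end.png

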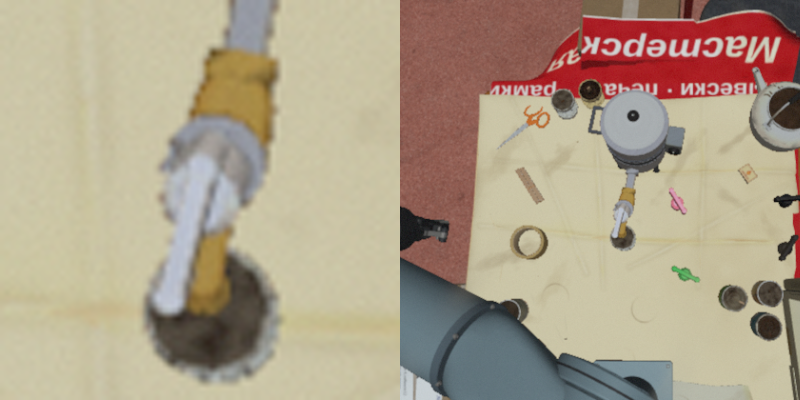

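```bash
python3 -c "
from rig import r
print(r.sense()['contact_force']); print(r.hand_in())"
```

```text
[ 0.96197797 -0.7744375   0.69676328]
the job is handed in; nothing more can be done
None
```

I put the bare-aluminium T handle fully home on the slanted stem, turned the valve clockwise to its stop, and left the handle on. The job was handed in at about 18.7 s, with the arm clear and its force sensor reading about 1 N.

**Home:** While inserting, the hub stopped on the collar at 76 N. After letting go, I pressed the wing top with shut fingers and met firm contact at 63 mm along the stem, against the 64 mm expected if seated.

**Shut:** The torque about the stem rose steadily to about 1.4 N m after roughly 75° of turning, against 0.1 N m to turn the valve. The wing ended about 7° clockwise of the pipe line. That matches the valve at 0 plus the bore's play.

**Left alone:** The pixels around the tape and matchbox in the top view did not change. Around the tin 160 of 1936 changed; I take those to be the wing now overlapping it in the view. In the last picture it stands where it was.

**Checks that disagreed:**
- **Stem position:** The top and wrist cameras differed by about 1 cm in where they put the stem. Combining both views settled it.
- **Arm reach:** The arm could not tilt the full 35° there because two joints were at their range limits. I inserted at 32–33°, which the bore's play allowed.
- **Side load:** During the first part of the turn there was a load of about 55 N on the handle, mostly sideways. I eased it off.
- **Wing length:** A length measured from the wrist picture came out 3% long, hinting that the handle might sit high. The push test ruled that out.

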